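# Level the sorting box and hold the spirit level down

## Robot

A 7-joint arm with a two-finger parallel gripper is mounted at the origin on the work surface. World frame = base frame: x ahead of the robot, y to its left, z up, the work surface at z = 0. Lengths are in m, angles in rad, forces in N, time in s.
With the tool pointing down it reaches from about 0.35 to 0.775 m from the base axis. Payload 3.1 kg.
Tool frame: the origin (TCP) lies between the finger pads; the fingertips stand 11 mm ahead of it and the grasp point (between the pads) lies 8 mm behind it (bot.tcp_to_tips is the distance from the TCP to the fingertips, in m); z points along the fingers, x is the direction in which the jaws open and shut, and the axes are right-handed (so a half turn about z gives the same grasp; the last joint's range is limited). The gripper opens to 85 mm and grips with 20 to 120 N. Pads are 22 mm wide; open, the fingers measure 114 mm over their backs; the gripper's body (76 mm by 85 mm) begins 54 mm behind the grasp point. The pads swing forward as they close: fully open they stand 13 mm farther back than shut.
Start: joints at [-1.149, 0.311, 0.014, 1.512, -0.004, 1.319, -0.027], TCP at [0.246, 0.492, 0.242] pointing down, gripper open.
Joint ranges: [-2.7, 2.7], [-0.3, 1.91], [-1.27, 1.3], [0.12, 2.57], [-1.44, 4.58], [0.2, 2.03], [-3.05, 3.05]. Speed limits (rad/s): [2.79, 2.79, 3.14, 3.14, 3.14, 3.14, 3.14].

## Interface

Orientations are given as a unit quaternion [x, y, z, w].
In Python, from station import bot, optics gives the robot as it stands.
- The arm moves only by the tool move_arm, never from a script. Its argument "deltas" is a list of rows, each an object of numbers: "hand": the finger opening in cm, from 0 to 8.54; "dx", "dy", "dz": the shift along the tool's x, y, z in cm; "rx", "ry", "rz": the turn, a rotation vector about the tool's x, y, z in degrees. A call has 1 to 12 rows; each row shifts and turns the commanded pose from where the row before left it, along the tool's axes as they then stand; what a row does not reach is not made up. A row lasts 1/12 s, in which the tool goes at most 41.7 mm and 7.16 degrees, less where a joint would pass 70% of its speed; a pose out of reach is approached as far as the arm can. A call is refused whole if a number of a shift passes 4.17 or a number of a turn 7.16, either way. A call with a gripper value outside its range is refused whole. The fingers move at their own pace and stop on an object; "grip_force" is the grip in N (left out, the last holds). Time passes only in rows, so rows that do not move let the fingers close. It gives the time, the measured TCP pose, the force and the opening at its end, in the units of the state.
- bot.state(): the state, without advancing time (a new reading comes with each control period).
- optics.get_image(name): name is "scene" or "top" or "wrist"; returns a dict with "pixels" (400x640x3 uint8, red, green, blue), "z_map" (400x640 float32, m along the optical axis (not along the pixel's ray), 0 where there is no reading), "vfov" (degrees; the focal length in pixels is half the picture's height over the tangent of half this angle, whatever the lens; pixels are square), "cx", "cy" (the principal point, pixels), "camera_from_world" (4x4, takes a point from world to camera coordinates); the wrist camera has in their place "tool_from_camera" (4x4, takes a point from camera to tool coordinates, whose origin is the TCP and whose axes are the tool frame's). Camera axes: x right, y down, z forward; pixel columns grow to the right and rows downward; lengths in m; the calibration is good to about 2 mm. A picture is of the moment at which its call begins: read the wrist's pose just before it.
- bot.hand_in(): hands the job in, once; it reports no verdict.
The state is a dict: "time_s": time; "joints": joint angles; "qvel": joint speeds; "joint_efforts": joint torques, N m; "ee_pos": TCP position; "tool_rot": TCP orientation; "wrist_force": force on the tool from outside, world axes, zero at the start; "ft_torque": the same for the moment, N m; "opening": finger opening in m.
Only numpy, scipy, OpenCV 4.12 (cv2) and the standard library are available. Lean on these libraries where they do the work, as an engineer would, in place of code of your own. Each camera call takes 0.05 s, during which the arm holds its last target. There are 200 camera calls.

## Task

Level the plywood sorting box under the funnel: slide its clear guard fully open, turn the hand knob of its levelling foot until the bubble of the spirit level lying on the shelf stands between its two lines, and press the level flat onto the shelf with moderate hand pressure. Finish while still pressing it down with the bubble centred, and do not let go; leave the loose hardware on the bench where it lies.

Things in the scene. Friction and masses are not known exactly. Their poses are not given: they have to be found in the camera images.
- station: The sorting station's fittings fixed to the bench. Origin on the bench top under the plywood sorting box; y runs along the box towards its levelling foot (left seen from the robot at yaw 0), x across it away from the robot. The box: x -70 to 70 mm, y -215 to 255 mm, walls and track up to 89 mm above the bench; it tilts as a whole by up to 1 degree about its two fixed feet at y -80 mm
- funnel_mouth (a point): Centre of the galvanized funnel's mouth, 307 mm above the bench, 120 mm wide, over the sorting pockets at the box's other end; the spout ends 165 mm above the bench. Its wooden post (22 x 45 mm, 303 mm high) stands 115 mm from it in the station's x direction. All fixed
- guard (a joint): Travel in m of the clear plastic guard, 196 mm long, along the track on the box's walls: 0 = shut (over the bay with the spirit level), 0.16 = fully open against its stop. It opens in the station's -y direction, towards the funnel, with about 1.5 N of friction, and stays where it is left
- guard_knob (a point): Grip of the guard's dark steel knob, on its axis: 24 mm across, its top 10 mm above this point, the guard's top 16 mm below it; about 103 mm above the bench. Moves with the guard
- foot_knob (a point): Levelling foot's black fluted hand knob, 43 mm across, sides 83 to 104 mm above the bench; this point is on its upright axis, 13 mm under its top. Clockwise from above raises this end of the box, 10 mm per turn, 300 mm from the fixed feet: 1 rad shifts the bubble 4 mm. 0.08 N m of friction; stays put, at one height. At the start this end is low and wants 1.8 to 3.2 rad clockwise
- level_top (a point): Middle of the top face of the loose spirit level lying on the shelf: an aluminium bar 150 mm long (its y axis, nearly along the station's y), 24 mm wide, 40 mm high, about 0.26 kg. The vial lies in a window of the top face, 60 x 14 mm, between two flush side rails that may be pressed on
- bubble (a joint): Offset in m of the bubble (14 mm long) from the vial's middle, along the level's own y axis: 0 = centred, plus = towards the levelling foot. It runs to the higher end and settles in about 1.5 s. The two lines on the vial are 10 mm either side of the middle, so the bubble stands between them when within 3 mm of 0
- shelf (a point): Point on the shelf, the sorting box's plywood floor, in the middle of the bay that the guard covers; about 37 mm above the bench, z is the shelf's normal, y runs along the box to the levelling foot. The bay is 122 mm wide and 200 mm long inside, its walls 45 mm high, 104 mm free between the track's lips
- padlock: Steel padlock lying flat on the bench, body 42 x 36 x 20 mm with a shackle; a bystander. Origin under the middle of its body
- sash_lock: Blackened iron sash lock, 26 x 75 mm and 26 mm high, on the bench; a bystander. Origin under the middle of its base
- door_stop: Round hardwood door stop, 60 mm across and 36 mm high, on the bench; a bystander. Origin under its middle

How it is judged:
On the way:
1. the guard has been slid fully open (value of joint guard above 0.14 m), for 0.2 s.
At the end, for the whole second after the job is handed in: The guard is open (within 20 mm of its stop), the shelf is level within 0.35 degrees, the level lies flat on it (within 2 degrees) with its bubble within 3 mm of centre, and the robot is still pressing it down: 6.5 to 40 N between level and shelf, its own weight (about 2.6 N) included (value of joint guard above 0.14 m and value of joint bubble between -0.003 and 0.003 m and angle between shelf's own z axis and vertical below 0.006 rad and angle between the z axis of level_top and the z axis of shelf, either way round below 0.035 rad and contact force between level and sortbox between 6.5 and 40 N and (contact force between level and the fingers above 3 N or contact force between level and the arm above 3 N) and z of level_top in the frame of shelf between 0.037 and 0.042 m); the arm keeps its last pose, push and grip.
It fails at once if the padlock, sash lock or door stop is pushed away (more than 30 mm) (distance of any of padlock, sash_lock, door_stop from where it was at the start of the episode above 0.03 m).
It also fails if it takes over 61 s, if anything falls off the work surface, if the arm or the gripper's body presses on something with over 40 N, if the wrist force passes 120 N, or if a joint passes its speed limit or range.

## Working session

There is one attempt and no reset: what is moved stays moved. The work goes in short steps, Python scripts to look and compute and a tool call to move; the robot and the scene stay as the last step left them, time stands still between calls to the robot, and variables do not carry over. Pictures are saved under pics/ and viewed, about 8 in all and at most 12, crops included, and the job is handed in when it is done.

Besides the shell and the picture viewer there is one more tool, called after "Emit:" by a JSON object that holds its "method" and its "body". move_arm: Moves the arm, as the interface text tells. Its arguments: {"type":"object","properties":{"deltas":{"type":"array","items":{"type":"object","properties":{"hand":{"type":"number"},"dx":{"type":"number"},"dy":{"type":"number"},"dz":{"type":"number"},"rx":{"type":"number"},"ry":{"type":"number"},"rz":{"type":"number"}}}},"grip_force":{"type":"number"}},"required":["deltas"]}

```bash
mkdir -p pics; ls; cat > h.py <<'E'
import numpy as np, cv2
from station import bot, optics
from scipy.spatial.transform import Rotation as R
def cam(n):
    s=bot.state(); im=optics.get_image(n)
    f=200/np.tan(np.radians(im['vfov'])/2)
    if n=='wrist':
        T=np.eye(4);T[:3,:3]=R.from_quat(s['tool_rot']).as_matrix();T[:3,3]=s['ee_pos']
        W=T@im['tool_from_camera']
    else: W=np.linalg.inv(im['camera_from_world'])
    im['W']=W; im['f']=f; return im
def world(im):
    z=im['z_map']; v,u=np.indices(z.shape)
    P=np.stack([(u-im['cx'])/im['f']*z,(v-im['cy'])/im['f']*z,z],-1)
    return P@im['W'][:3,:3].T+im['W'][:3,3]
def ray(im,u,v,h):
    d=im['W'][:3,:3]@np.array([(u-im['cx'])/im['f'],(v-im['cy'])/im['f'],1]);o=im['W'][:3,3]
    return o+d*(h-o[2])/d[2]
def save(im,n): cv2.imwrite('pics/'+n+'.png',im['pixels'][:,:,::-1])
E
python3 - <<'E'
from h import *
for n in('scene','top'):
    im=cam(n);save(im,n+'0');np.savez(n+'0.npz',**{k:im[k] for k in('pixels','z_map','W','f','cx','cy')});print(n,im['W'].round(3).tolist(),im['f'])
print(bot.state())
E
```

```text
pics
scene [[-0.84, 0.273, -0.468, 0.98], [0.542, 0.441, -0.715, 0.701], [0.012, -0.855, -0.519, 0.699], [0.0, 0.0, 0.0, 1.0]] 420.4689507593291
top [[-0.023, -0.981, 0.191, 0.377], [-1.0, 0.026, 0.013, 0.027], [-0.017, -0.191, -0.981, 1.155], [0.0, 0.0, 0.0, 1.0]] 450.1901998145556
{'time_s': 0.1, 'joints': array([-1.148701  ,  0.31168167,  0.0139787 ,  1.51282722, -0.00440471,
        1.31920921, -0.02716845]), 'qvel': array([-0.00057467, -0.00288534, -0.00081391, -0.0023478 ,  0.00074739,
        0.00095832, -0.00025865]), 'joint_efforts': array([ 1.09111435e-03, -3.80856550e+01,  1.46949850e-01, -2.31243110e+01,
        1.23449744e-02,  8.12356418e-03, -1.03604003e-05]), 'ee_pos': array([0.24574876, 0.49137133, 0.24133795]), 'tool_rot': array([ 8.50657420e-01,  5.25719371e-01, -8.69323169e-04,  5.84116593e-04]), 'wrist_force': array([ 0.0751293 ,  0.02806324, -0.4660066 ]), 'ft_torque': array([ 0.01338637, -0.05130903, -0.01173236]), 'opening': 0.08542042613344508}
```

View pics/top0.png

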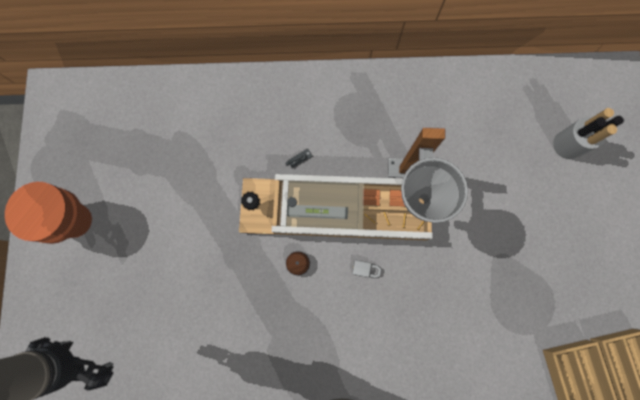

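View pics/scene0.png

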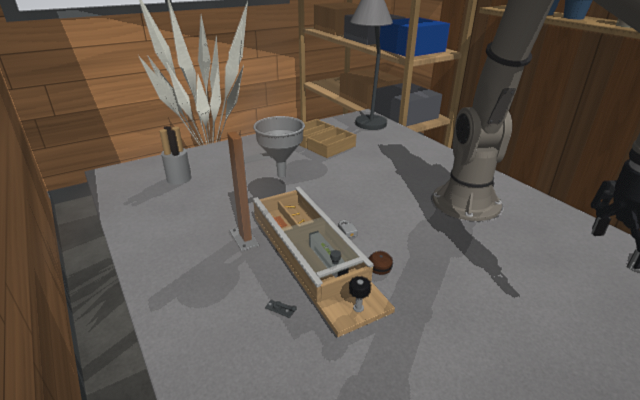

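The top view shows the foot knob near (250,200), the guard knob near (293,203), the level around (318,212) and the funnel at (434,190). The padlock, door stop and sash lock lie beside the box.

```bash
python3 - <<'E'
from h import *
a={};
for n in('scene','top'):
    d=np.load(n+'0.npz');a[n]={k:d[k] for k in d.files}
t=a['top'];Wt=world(t);s=a['scene'];Ws=world(s)
for nm,u,v,h in[('foot',250,200,.104),('wallTL',277,177,.089),('wallBL',275,234,.089),('wallBR',431,236,.089),('guardknob',293,203,.11),('lev',288,209,.077),('lev2',347,212,.077),('funnel',434,190,.307)]:
    print(nm,ray(t,u,v,h).round(4),Wt[v,u].round(4))
for nm,u,v in[('foot',360,286),('gk',335,256)]: print(nm,Ws[v,u].round(4))
print('top/scene knob dark pts')
for n,P,im in(('top',Wt,t),('scene',Ws,s)):
    g=im['pixels'].max(-1)<70
    m=g&(P[...,2]>.082)&(P[...,2]<.13)&(P[...,0]>.3)&(P[...,0]<.7)&(abs(P[...,1])<.4)
    c,l,st,ce=cv2.connectedComponentsWithStats(m.astype(np.uint8))
    for i in range(1,c):
        if st[i,4]>6:
            q=P[l==i];print(n,st[i],q.min(0).round(3),q.max(0).round(3),q.mean(0).round(4))
T=cv2.resize(t['pixels'][150:290,225:475],None,fx=3.2,fy=3.2,interpolation=cv2.INTER_CUBIC)[:,:,::-1];cv2.imwrite('pics/c1.png',T)
E
```

```text
foot [0.5735 0.2027 0.104 ] [0.5728 0.2021 0.1077]
wallTL [0.6315 0.1397 0.089 ] [0.6324 0.1401 0.0851]
wallBL [0.4926 0.1452 0.089 ] [0.5021 0.155  0.0014]
wallBR [ 0.4787 -0.2235  0.089 ] [ 0.4786 -0.2233  0.0896]
guardknob [0.5625 0.1    0.11  ] [0.5625 0.1    0.1097]
lev [0.5539 0.1147 0.077 ] [0.5526 0.114  0.085 ]
lev2 [ 0.5428 -0.0281  0.077 ] [ 0.5411 -0.0275  0.0886]
funnel [ 0.5457 -0.1843  0.307 ] [ 0.5612 -0.2037  0.229 ]
foot [0.5801 0.2145 0.1086]
gk [0.5725 0.1128 0.1114]
top/scene knob dark pts
top [242 193  17  16 187] [0.554 0.183 0.092] [0.591 0.222 0.112] [0.5708 0.2016 0.1067]
scene [330 251  11  13  98] [0.557 0.093 0.087] [0.578 0.117 0.114] [0.5692 0.1081 0.1043]
scene [349 277  22  22 354] [0.554 0.186 0.084] [0.596 0.227 0.111] [0.5797 0.2116 0.1026]
```

View pics/c1.png

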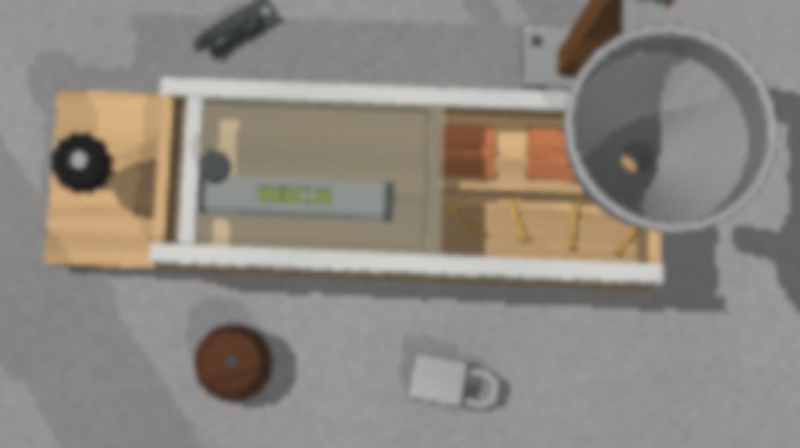

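Emit:
{"method": "move_arm", "body": {"deltas": [{"dx":-1.2,"dy":2.8,"rz":4,"hand":0},{"dx":-1.0,"dy":2.9,"rz":4},{"dx":-0.75,"dy":2.95,"rz":4},{"dx":-0.55,"dy":3.0,"rz":4},{"dx":-0.35,"dy":3.0,"rz":4},{"dx":-0.1,"dy":3.05,"rz":4},{"dx":0.1,"dy":3.05,"rz":4},{"dx":0.3,"dy":3.0,"rz":4},{"dx":0.5,"dy":3.0,"rz":4},{"dx":0.7,"dy":2.95,"rz":4},{"dx":0.9,"dy":2.9,"rz":4},{"dx":1.1,"dy":2.85,"rz":4}]}}

```text
invalid input at $.deltas[0]: expected keys hand, dx, dy, dz, rx, ry, rz
```

```bash
python3 - <<'E'
from h import *
s=bot.state();print(s['time_s'],s['ee_pos'],R.from_quat(s['tool_rot']).as_matrix().round(3).tolist(),s['joints'].round(3))
E
```

```text
0.1 [0.24574876 0.49137133 0.24133795] [[0.447, 0.894, -0.001], [0.894, -0.447, -0.002], [-0.002, 0.0, -1.0]] [-1.149  0.312  0.014  1.513 -0.004  1.319 -0.027]
```

Emit:
{"method": "move_arm", "body": {"deltas": [{"hand":0,"dx":-1.2,"dy":2.8,"dz":0,"rx":0,"ry":0,"rz":4},{"hand":0,"dx":-1.0,"dy":2.9,"dz":0,"rx":0,"ry":0,"rz":4},{"hand":0,"dx":-0.75,"dy":2.95,"dz":0,"rx":0,"ry":0,"rz":4},{"hand":0,"dx":-0.55,"dy":3.0,"dz":0,"rx":0,"ry":0,"rz":4},{"hand":0,"dx":-0.35,"dy":3.0,"dz":0,"rx":0,"ry":0,"rz":4},{"hand":0,"dx":-0.1,"dy":3.05,"dz":0,"rx":0,"ry":0,"rz":4},{"hand":0,"dx":0.1,"dy":3.05,"dz":0,"rx":0,"ry":0,"rz":4},{"hand":0,"dx":0.3,"dy":3.0,"dz":0,"rx":0,"ry":0,"rz":4},{"hand":0,"dx":0.5,"dy":3.0,"dz":0,"rx":0,"ry":0,"rz":4},{"hand":0,"dx":0.7,"dy":2.95,"dz":0,"rx":0,"ry":0,"rz":4},{"hand":0,"dx":0.9,"dy":2.9,"dz":0,"rx":0,"ry":0,"rz":4},{"hand":0,"dx":1.1,"dy":2.85,"dz":0,"rx":0,"ry":0,"rz":4}]}}

```text
time_s: 1.1
ee_pos: [0.4853, 0.2146, 0.2419]
tool_rot: [0.991, 0.133, -0.0, 0.0]
wrist_force: [-0.4, 0.8, -0.6]
opening: 0.0002
```

```bash
python3 - <<'E'
from h import *
s=bot.state();print(s['time_s'],s['ee_pos'],R.from_quat(s['tool_rot']).as_matrix().round(3).tolist(),s['joints'].round(3))
E
```

```text
1.1 [0.48530081 0.21460312 0.24187527] [[0.965, 0.263, -0.001], [0.263, -0.965, -0.0], [-0.001, -0.0, -1.0]] [-0.719  0.277  0.346  1.575 -0.096  1.307 -0.095]
```

Emit:
{"method": "move_arm", "body": {"deltas": [{"hand":0,"dx":2.1,"dy":3.2,"dz":0,"rx":0,"ry":0,"rz":5.8},{"hand":0,"dx":2.4,"dy":2.9,"dz":0,"rx":0,"ry":0,"rz":5.7},{"hand":0,"dx":2.7,"dy":2.7,"dz":0,"rx":0,"ry":0,"rz":5.7},{"hand":0,"dx":0,"dy":0,"dz":0,"rx":0,"ry":0,"rz":0},{"hand":0,"dx":0,"dy":0,"dz":0,"rx":0,"ry":0,"rz":0}]}}

```text
time_s: 1.52
ee_pos: [0.572, 0.1375, 0.2413]
tool_rot: [1.0, -0.018, -0.0, 0.001]
wrist_force: [0.5, 0.8, -0.0]
opening: 0.0002
```

```bash
python3 - <<'E'
from h import *
im=cam('wrist');save(im,'w1');s=bot.state();print(s['ee_pos'],s['joints'].round(3),im['tool_from_camera'].round(3).tolist(),im['f'],im['cx'],im['cy'])
np.savez('w1.npz',**{k:im[k] for k in('pixels','z_map','W','f','cx','cy')})
E
```

```text
[0.57084362 0.14025482 0.24136627] [-0.575  0.409  0.44   1.415 -0.174  1.358 -0.161] [[1.0, -0.0, 0.0, 0.001], [0.0, 0.954, 0.3, -0.076], [-0.0, -0.3, 0.954, -0.133], [0.0, 0.0, 0.0, 1.0]] 292.78448431472094 321.70827732020297 201.71914423880048
```

View pics/w1.png

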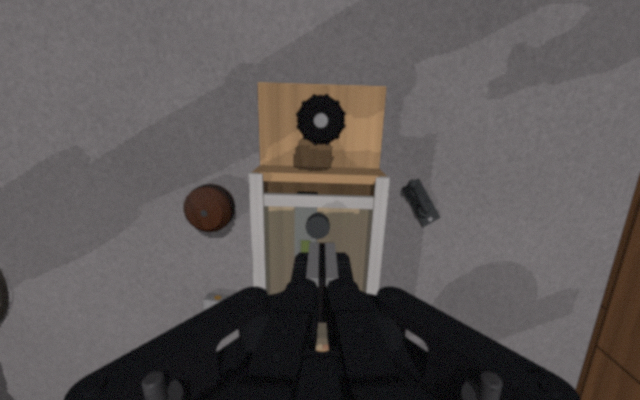

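```bash
python3 - <<'E'
from h import *
d=np.load('w1.npz');im={k:d[k] for k in d.files};P=world(im)
for n,u,v,h in[('foot',321,119.5,.109),('gk',318,225,.113),('wallL',250,175,.089),('wallR',388,178,.089),('barrier',318,202,.089),('levend',307,205,.077),('ds',209,208,.036)]:
    print(n,ray(im,u,v,h).round(4),P[int(v),int(u)].round(4))
m=(im['pixels'].max(-1)<60)&(P[...,2]>.098)&(P[...,2]<.115)&(P[...,1]>.17)
v,u=np.nonzero(m);print(len(u),u.min(),u.max(),v.min(),v.max(),P[m].min(0),P[m].max(0))
E
```

```text
foot [0.5744 0.2051 0.109 ] [0.5744 0.2055 0.1093]
gk [0.5679 0.108  0.113 ] [0.5678 0.1072 0.111 ]
wallL [0.502 0.154 0.089] [0.5015 0.1536 0.0871]
wallR [0.6388 0.146  0.089 ] [0.6392 0.1455 0.0871]
barrier [0.5682 0.1235 0.089 ] [0.5682 0.1237 0.0897]
levend [0.556  0.1167 0.077 ] [0.5568 0.1207 0.0891]
ds [0.4338 0.1038 0.036 ] [0.4346 0.1045 0.0381]
1626 297 344 95 144 [0.55275237 0.18331486 0.10386359] [0.5948653  0.22553844 0.11034283]
```

Emit:
{"method": "move_arm", "body": {"deltas": [{"hand":0,"dx":-0.3,"dy":0,"dz":3.35,"rx":0,"ry":0,"rz":0},{"hand":0,"dx":0,"dy":0,"dz":3.35,"rx":0,"ry":0,"rz":0},{"hand":0,"dx":0,"dy":0,"dz":3.35,"rx":0,"ry":0,"rz":0},{"hand":0,"dx":0,"dy":0,"dz":3.35,"rx":0,"ry":0,"rz":0},{"hand":0,"dx":0,"dy":0,"dz":0,"rx":0,"ry":0,"rz":0},{"hand":0,"dx":0,"dy":0.5,"dz":0,"rx":0,"ry":0,"rz":0},{"hand":0,"dx":0,"dy":0.5,"dz":0,"rx":0,"ry":0,"rz":0},{"hand":0,"dx":0,"dy":1.0,"dz":0,"rx":0,"ry":0,"rz":0},{"hand":0,"dx":0,"dy":1.0,"dz":0,"rx":0,"ry":0,"rz":0}]}}

```text
time_s: 2.32
ee_pos: [0.5684, 0.1118, 0.111]
tool_rot: [1.0, -0.015, 0.002, -0.001]
wrist_force: [-1.1, 2.2, 0.7]
opening: 0.0003
```

Emit:
{"method": "move_arm", "body": {"deltas": [{"hand":0,"dx":0,"dy":1.2,"dz":0,"rx":0,"ry":0,"rz":0},{"hand":0,"dx":0,"dy":1.2,"dz":0,"rx":0,"ry":0,"rz":0},{"hand":0,"dx":0,"dy":1.2,"dz":0,"rx":0,"ry":0,"rz":0},{"hand":0,"dx":0,"dy":1.2,"dz":0,"rx":0,"ry":0,"rz":0},{"hand":0,"dx":0,"dy":1.2,"dz":0,"rx":0,"ry":0,"rz":0},{"hand":0,"dx":0,"dy":1.2,"dz":0,"rx":0,"ry":0,"rz":0},{"hand":0,"dx":0,"dy":1.2,"dz":0,"rx":0,"ry":0,"rz":0},{"hand":0,"dx":0,"dy":1.2,"dz":0,"rx":0,"ry":0,"rz":0},{"hand":0,"dx":0,"dy":1.2,"dz":0,"rx":0,"ry":0,"rz":0},{"hand":0,"dx":0,"dy":1.0,"dz":0,"rx":0,"ry":0,"rz":0},{"hand":0,"dx":0,"dy":0.6,"dz":0,"rx":0,"ry":0,"rz":0},{"hand":0,"dx":0,"dy":0.4,"dz":0,"rx":0,"ry":0,"rz":0}]}}

```text
time_s: 3.32
ee_pos: [0.5627, -0.0121, 0.108]
tool_rot: [1.0, -0.015, -0.001, -0.004]
wrist_force: [-2.1, 12.2, 3.6]
opening: -0.0
```

Emit:
{"method": "move_arm", "body": {"deltas": [{"hand":0,"dx":0,"dy":0.3,"dz":0,"rx":0,"ry":0,"rz":0},{"hand":0,"dx":0,"dy":0,"dz":0,"rx":0,"ry":0,"rz":0},{"hand":0,"dx":0,"dy":0,"dz":0,"rx":0,"ry":0,"rz":0}]}}

```text
time_s: 3.57
ee_pos: [0.5626, -0.012, 0.108]
tool_rot: [1.0, -0.013, -0.001, -0.005]
wrist_force: [-1.4, 12.5, 2.5]
opening: 0.0004
```

```bash
python3 - <<'E'
from h import *
im=cam('wrist');t=cam('top');s=bot.state();print(s['ee_pos'],s['wrist_force'],s['joints'].round(2))
A=cv2.resize(im['pixels'],(500,312));B=cv2.resize(t['pixels'][150:290,225:475],(500,280))
cv2.imwrite('pics/w2.png',np.vstack([A,B])[:,:,::-1])
E
```

```text
[ 0.56264395 -0.01198012  0.10806255] [-1.35175334 12.19780198  2.95836712] [-0.32  0.47  0.44  1.68 -0.24  1.05  0.17]
```

View pics/w2.png

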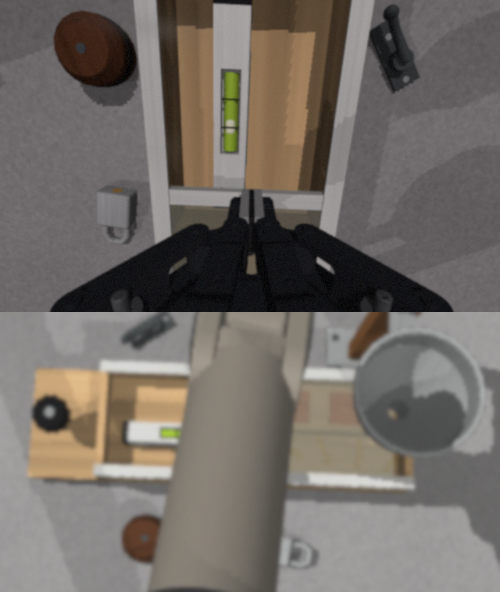

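```bash
python3 - <<'E'
from h import *
im=cam('wrist');save(im,'w3f');P=world(im)
for v in range(236,262,2): print(v,P[v,300].round(4),im['pixels'][v,300], ray(im,300,v,.0895).round(4)[1])
c=im['pixels'][70:210,260:330];cv2.imwrite('pics/vial.png',cv2.resize(c,None,fx=5,fy=4,interpolation=cv2.INTER_CUBIC)[:,:,::-1])
E
```

```text
236 [ 0.55   -0.0086  0.0767] [142 138 138] -0.0031
238 [ 0.5499 -0.0102  0.0762] [138 135 135] -0.0043
240 [ 0.5504 -0.0087  0.0825] [132 129 129] -0.0055
242 [ 0.5507 -0.0084  0.0858] [112 112 111] -0.0067
244 [ 0.5509 -0.0085  0.0884] [107 103 103] -0.008
246 [ 0.551  -0.009   0.0901] [142 139 139] -0.0092
248 [ 0.5509 -0.0103  0.0898] [158 154 153] -0.0105
250 [ 0.5508 -0.0115  0.09  ] [162 156 155] -0.0117
252 [ 0.5522 -0.0052  0.1051] [107 103 103] -0.013
254 [ 0.5524 -0.0053  0.1072] [30 30 33] -0.0142
256 [ 0.5525 -0.0053  0.1093] [21 23 26] -0.0155
258 [ 0.5527 -0.0053  0.1114] [15 15 16] -0.0168
260 [ 0.5528 -0.0053  0.1135] [12 15 17] -0.0181
```

View pics/vial.png

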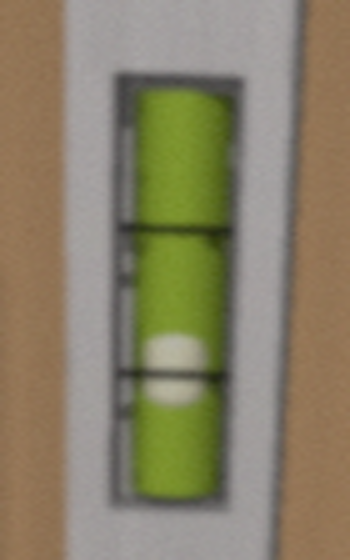

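```bash
python3 - <<'E'
from h import *
d=np.load('w1.npz');im={k:d[k] for k in d.files};P=world(im)
for v in range(186,216,2): print(v,P[v,300].round(4),im['pixels'][v,300], ray(im,300,v,.0895).round(4)[1])
print(bot.state()['joint_efforts'].round(1))
t=cam('top');save(t,'t3');P=world(t)
# guard rear edge along a row
E
python3 - <<'E'
import sys;sys.path.insert(0,'.')
from h import *
t=cam('top');c=t['pixels'][165:250,330:450];cv2.imwrite('pics/c4.png',cv2.resize(c,None,fx=6,fy=6,interpolation=cv2.INTER_CUBIC)[:,:,::-1])
E
```

```text
186 [0.5462 0.1271 0.0348] [73 61 39] 0.1411
188 [0.5461 0.1249 0.0358] [76 60 41] 0.139
190 [0.5458 0.1219 0.034 ] [68 53 39] 0.137
192 [0.5463 0.1217 0.0421] [28 26 24] 0.1349
194 [0.5499 0.1313 0.0844] [95 93 91] 0.1328
196 [0.5503 0.1308 0.0899] [149 145 144] 0.1307
198 [0.5501 0.1284 0.0889] [164 160 160] 0.1286
200 [0.5499 0.126  0.0882] [160 156 154] 0.1264
202 [0.5498 0.1241 0.0887] [160 156 156] 0.1243
204 [0.5497 0.122  0.0891] [161 159 158] 0.1222
206 [0.5495 0.1194 0.0878] [141 140 140] 0.12
208 [0.5491 0.1162 0.0847] [108 109 106] 0.1179
210 [0.549  0.1141 0.085 ] [108 110 106] 0.1157
212 [0.5488 0.1117 0.0844] [105 106 104] 0.1135
214 [0.5488 0.1102 0.0864] [104 106 103] 0.1113
[  6.6 -38.4  11.  -19.9   3.5  -1.5   0.1]
```

View pics/c4.png

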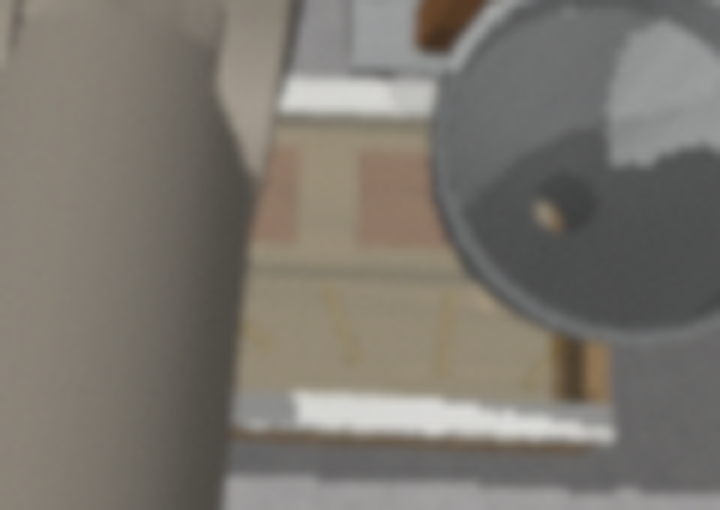

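The front lip has travelled from about 0.1315 to -0.008, roughly 139 mm, and the vial shows the bubble at the -y line. The guard needs a little more travel.

Emit:
{"method": "move_arm", "body": {"deltas": [{"hand":0,"dx":0,"dy":0.5,"dz":0,"rx":0,"ry":0,"rz":0},{"hand":0,"dx":0,"dy":0,"dz":0,"rx":0,"ry":0,"rz":0},{"hand":0,"dx":0,"dy":0,"dz":0,"rx":0,"ry":0,"rz":0}]}}

```text
time_s: 4.07
ee_pos: [0.5626, -0.0121, 0.1081]
tool_rot: [1.0, -0.011, -0.001, -0.008]
wrist_force: [-1.1, 17.7, 3.9]
opening: -0.0001
```

```bash
python3 - <<'E'
from h import *
s=bot.state();print(s['wrist_force'],s['ft_torque'])
t=cam('scene');c=t['pixels'][60:310,180:480];cv2.imwrite('pics/s4.png',cv2.resize(c,None,fx=2.4,fy=2.4,interpolation=cv2.INTER_CUBIC)[:,:,::-1])
E
```

```text
[-1.14513444 17.71794895  3.8654497 ] [ 3.78523032  0.47650827 -0.12985679]
```

View pics/s4.png

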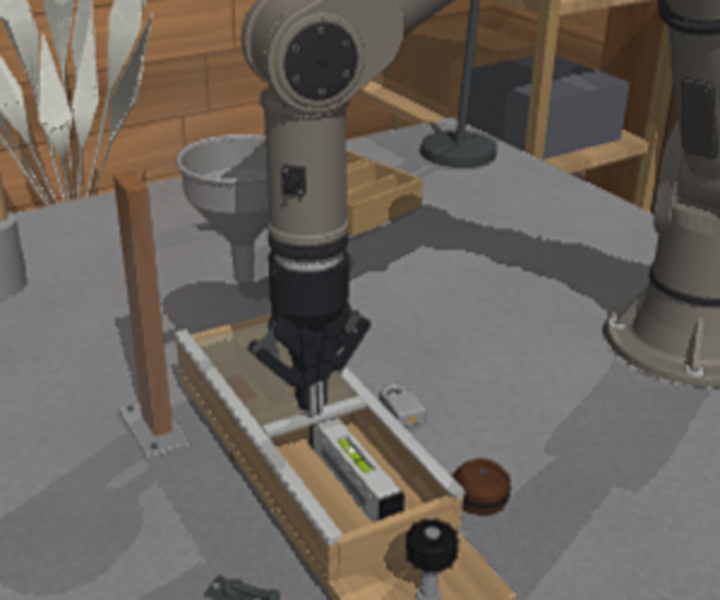

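Emit:
{"method": "move_arm", "body": {"deltas": [{"hand":0,"dx":0,"dy":-1.5,"dz":0,"rx":0,"ry":0,"rz":0},{"hand":0,"dx":0,"dy":-1.5,"dz":-0.3,"rx":0,"ry":0,"rz":0},{"hand":0,"dx":0,"dy":0,"dz":-0.3,"rx":0,"ry":0,"rz":0},{"hand":0,"dx":0,"dy":0,"dz":0,"rx":0,"ry":0,"rz":0},{"hand":0,"dx":0,"dy":0,"dz":0,"rx":0,"ry":0,"rz":0}]}}

```text
time_s: 4.53
ee_pos: [0.5641, 0.0028, 0.1146]
tool_rot: [1.0, -0.016, 0.001, 0.001]
wrist_force: [0.1, 0.6, 0.4]
opening: 0.0001
```

```bash
python3 - <<'E'
from h import *
s=bot.state();print(s['ee_pos'],s['tool_rot'],s['wrist_force'],s['ft_torque'],s['joints'].round(3))
im=cam('wrist');A=im['pixels'][180:290,230:420]
t=cam('top');save(t,'t5');B=t['pixels'][150:260,225:475]
cv2.imwrite('pics/w5.png',np.vstack([cv2.resize(A,(760,380)),cv2.resize(B,(500,220),interpolation=cv2.INTER_CUBIC) if 0 else cv2.copyMakeBorder(cv2.resize(B,(500,220),interpolation=cv2.INTER_CUBIC),0,0,0,260,0)])[:,:,::-1])
P=world(im)
for v in range(236,290,3): print(v,P[v,320].round(4),P[v,296].round(4),im['pixels'][v,296])
E
```

```text
[0.56414481 0.00276194 0.11456044] [ 9.99867319e-01 -1.62462010e-02  5.20256186e-04  1.06554144e-03] [0.09148536 0.57122192 0.35472859] [-0.0240058  -0.02274311 -0.04023707] [-0.362  0.465  0.446  1.669 -0.221  1.058  0.119]
236 [ 0.5629 -0.0157  0.0362] [0.5485 0.0029 0.0765] [158 156 155]
239 [ 0.5628 -0.018   0.0369] [0.5484 0.001  0.0768] [161 158 157]
242 [ 0.5627 -0.0207  0.0367] [ 0.5481 -0.0016  0.0757] [162 158 157]
245 [0.5642 0.0135 0.1122] [ 0.5481 -0.0035  0.0762] [147 144 143]
248 [0.5642 0.0135 0.1154] [ 0.548  -0.0053  0.0768] [143 140 137]
251 [0.5642 0.0133 0.1182] [ 0.5479 -0.0072  0.0773] [141 138 137]
254 [0.5643 0.0133 0.1214] [ 0.5478 -0.0096  0.0769] [115 112 111]
257 [0.5643 0.0134 0.1246] [0.5522 0.0098 0.1172] [44 43 43]
260 [0.5643 0.013  0.1268] [0.5525 0.0098 0.1201] [25 27 25]
263 [0.5643 0.0138 0.1308] [0.5528 0.01   0.1234] [29 31 32]
266 [0.5643 0.0131 0.1323] [0.553  0.0101 0.1264] [25 28 29]
269 [0.5643 0.0138 0.1359] [0.5531 0.0095 0.1281] [14 22 21]
272 [0.5643 0.0132 0.1374] [0.5533 0.0095 0.1307] [15 16 15]
275 [0.5644 0.0138 0.1408] [0.5536 0.0096 0.1334] [13 14 19]
278 [0.5643 0.0134 0.1424] [0.5547 0.0146 0.1438] [14  9 13]
281 [0.5643 0.0117 0.142 ] [0.5553 0.0168 0.1493] [22 15 21]
284 [0.5643 0.0106 0.1424] [0.5554 0.0162 0.1505] [19 21 22]
287 [0.5642 0.0094 0.1427] [0.5554 0.0156 0.1515] [27 25 31]
```

View pics/w5.png

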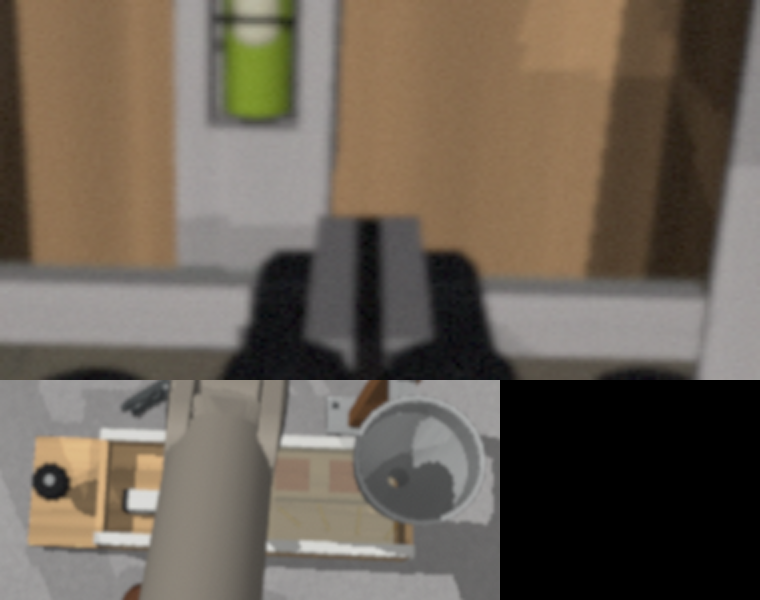

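Emit:
{"method": "move_arm", "body": {"deltas": [{"hand":0,"dx":0,"dy":1.0,"dz":0,"rx":0,"ry":0,"rz":0},{"hand":0,"dx":0,"dy":0.7,"dz":0,"rx":0,"ry":0,"rz":0},{"hand":0,"dx":0,"dy":0.6,"dz":0,"rx":0,"ry":0,"rz":0},{"hand":0,"dx":0,"dy":0.5,"dz":0,"rx":0,"ry":0,"rz":0},{"hand":0,"dx":0,"dy":0,"dz":0,"rx":0,"ry":0,"rz":0}]}}

```text
time_s: 5.05
ee_pos: [0.5631, -0.0124, 0.1143]
tool_rot: [1.0, -0.013, -0.0, -0.008]
wrist_force: [0.5, 16.8, 2.3]
opening: -0.0002
```

Emit:
{"method": "move_arm", "body": {"deltas": [{"hand":0,"dx":0,"dy":-2.5,"dz":-1.0,"rx":0,"ry":0,"rz":0},{"hand":0,"dx":0,"dy":-2.5,"dz":-2.5,"rx":0,"ry":0,"rz":0},{"hand":0,"dx":0,"dy":-2.7,"dz":-2.5,"rx":0,"ry":0,"rz":0},{"hand":6,"dx":0.1,"dy":-2.7,"dz":0,"rx":0,"ry":0,"rz":0},{"hand":6,"dx":0.1,"dy":-2.7,"dz":0,"rx":0,"ry":0,"rz":0},{"hand":6,"dx":0.1,"dy":-2.7,"dz":0,"rx":0,"ry":0,"rz":0},{"hand":6,"dx":0.1,"dy":-2.7,"dz":0,"rx":0,"ry":0,"rz":0},{"hand":6,"dx":0,"dy":-2.7,"dz":0,"rx":0,"ry":0,"rz":0},{"hand":6,"dx":0,"dy":-1.4,"dz":0,"rx":0,"ry":0,"rz":0},{"hand":6,"dx":0,"dy":0,"dz":0,"rx":0,"ry":0,"rz":0},{"hand":6,"dx":0,"dy":0,"dz":0,"rx":0,"ry":0,"rz":0}]}}

```text
time_s: 5.97
ee_pos: [0.5741, 0.2014, 0.174]
tool_rot: [1.0, -0.016, -0.0, 0.001]
wrist_force: [0.2, -1.2, 1.2]
opening: 0.0605
```

```bash
python3 - <<'E'
from h import *
s=bot.state();print(s['ee_pos'],s['tool_rot'].round(3),s['opening'],s['joints'].round(3))
t=cam('top');save(t,'t6');d=np.load('top0.npz')
B=t['pixels'][165:245,235:445];A=d['pixels'][165:245,235:445]
cv2.imwrite('pics/c6.png',cv2.resize(np.vstack([A,B]),None,fx=3.6,fy=3.6,interpolation=cv2.INTER_CUBIC)[:,:,::-1])
E
```

```text
[0.57405706 0.20136361 0.17399921] [ 1.    -0.016 -0.     0.001] 0.06047799898070537 [-0.638  0.492  0.403  1.459 -0.196  1.232 -0.244]
```

View pics/c6.png

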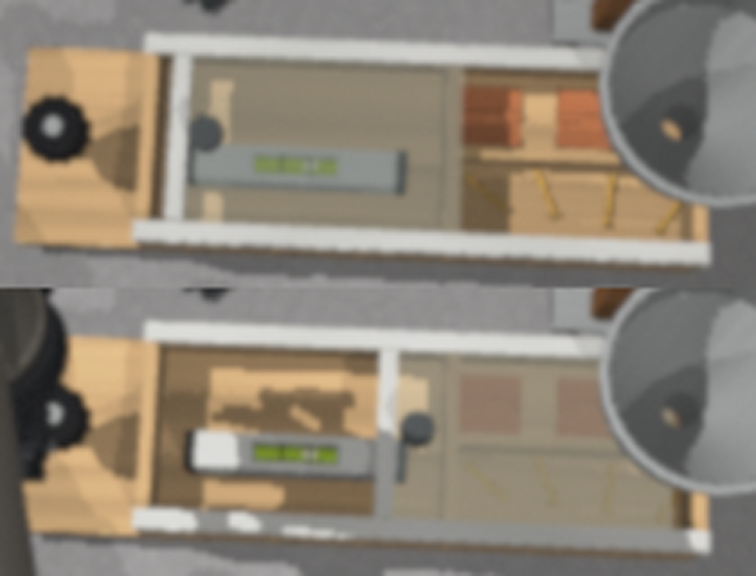

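Emit:
{"method": "move_arm", "body": {"deltas": [{"hand":6.2,"dx":0,"dy":-0.25,"dz":0,"rx":0,"ry":0,"rz":-7},{"hand":6.2,"dx":0,"dy":0,"dz":0,"rx":0,"ry":0,"rz":-7},{"hand":6.2,"dx":0,"dy":0,"dz":0,"rx":0,"ry":0,"rz":-7},{"hand":6.2,"dx":0,"dy":0,"dz":0,"rx":0,"ry":0,"rz":-7},{"hand":6.2,"dx":0,"dy":0,"dz":0,"rx":0,"ry":0,"rz":-7},{"hand":6.2,"dx":0,"dy":0,"dz":0,"rx":0,"ry":0,"rz":-7},{"hand":6.2,"dx":0,"dy":0,"dz":0,"rx":0,"ry":0,"rz":-7},{"hand":6.2,"dx":0,"dy":0,"dz":0,"rx":0,"ry":0,"rz":-7},{"hand":6.2,"dx":0,"dy":0,"dz":0,"rx":0,"ry":0,"rz":-7},{"hand":6.2,"dx":0,"dy":0,"dz":0,"rx":0,"ry":0,"rz":-7},{"hand":6.2,"dx":0,"dy":0,"dz":0,"rx":0,"ry":0,"rz":0},{"hand":6.2,"dx":0,"dy":0,"dz":0,"rx":0,"ry":0,"rz":0}]}}

```text
time_s: 7.02
ee_pos: [0.5746, 0.2022, 0.1744]
tool_rot: [0.83, 0.558, -0.0, 0.001]
wrist_force: [-0.1, 0.1, -0.7]
opening: 0.062
```

```bash
python3 - <<'E'
from h import *
s=bot.state();print(s['ee_pos'],s['tool_rot'].round(4),s['opening'],s['joints'].round(3))
im=cam('wrist');P=world(im);m=(im['pixels'].max(-1)<60)&(P[...,2]>.1)&(P[...,2]<.113)&(np.hypot(P[...,0]-.574,P[...,1]-.204)<.03)
q=P[m];print(m.sum(),q.min(0),q.max(0))
E
```

```text
[0.57459674 0.20217636 0.17444618] [ 8.299e-01  5.579e-01 -3.000e-04  7.000e-04] 0.062033786357303625 [-0.468  0.474  0.147  1.449 -0.07   1.223  0.871]
2292 [0.55147251 0.18336675 0.10003051] [0.59484538 0.2258713  0.11031663]
```

Emit:
{"method": "move_arm", "body": {"deltas": [{"hand":6.2,"dx":0.17,"dy":-0.22,"dz":2.5,"rx":0,"ry":0,"rz":0},{"hand":6.2,"dx":0,"dy":0,"dz":2.5,"rx":0,"ry":0,"rz":0},{"hand":6.2,"dx":0,"dy":0,"dz":2.0,"rx":0,"ry":0,"rz":0},{"hand":6.2,"dx":0,"dy":0,"dz":1.5,"rx":0,"ry":0,"rz":0},{"hand":6.2,"dx":0,"dy":0,"dz":0,"rx":0,"ry":0,"rz":0},{"hand":4,"dx":0,"dy":0,"dz":0,"rx":0,"ry":0,"rz":0},{"hand":3.5,"dx":0,"dy":0,"dz":0,"rx":0,"ry":0,"rz":0},{"hand":3.5,"dx":0,"dy":0,"dz":0,"rx":0,"ry":0,"rz":0},{"hand":3.5,"dx":0,"dy":0,"dz":0,"rx":0,"ry":0,"rz":0},{"hand":3.5,"dx":0,"dy":0,"dz":0,"rx":0,"ry":0,"rz":0}], "grip_force": 30}}

```text
time_s: 7.9
ee_pos: [0.5723, 0.2056, 0.0903]
tool_rot: [0.828, 0.56, -0.001, 0.001]
wrist_force: [-3.7, -4.4, 1.7]
opening: 0.042
```

Emit:
{"method": "move_arm", "body": {"deltas": [{"hand":3.5,"dx":-0.3,"dy":-0.1,"dz":0,"rx":0,"ry":0,"rz":2},{"hand":3.5,"dx":0,"dy":0,"dz":0,"rx":0,"ry":0,"rz":6},{"hand":3.5,"dx":0,"dy":0,"dz":0,"rx":0,"ry":0,"rz":6},{"hand":3.5,"dx":0,"dy":0,"dz":0,"rx":0,"ry":0,"rz":6},{"hand":3.5,"dx":0,"dy":0,"dz":0,"rx":0,"ry":0,"rz":6},{"hand":3.5,"dx":0,"dy":0,"dz":0,"rx":0,"ry":0,"rz":6},{"hand":3.5,"dx":0,"dy":0,"dz":0,"rx":0,"ry":0,"rz":6},{"hand":3.5,"dx":0,"dy":0,"dz":0,"rx":0,"ry":0,"rz":6},{"hand":3.5,"dx":0,"dy":0,"dz":0,"rx":0,"ry":0,"rz":6},{"hand":3.5,"dx":0,"dy":0,"dz":0,"rx":0,"ry":0,"rz":6},{"hand":3.5,"dx":0,"dy":0,"dz":0,"rx":0,"ry":0,"rz":6},{"hand":3.5,"dx":0,"dy":0,"dz":0,"rx":0,"ry":0,"rz":4}]}}

```text
time_s: 8.9
ee_pos: [0.5732, 0.2063, 0.0904]
tool_rot: [1.0, 0.017, 0.003, -0.001]
wrist_force: [5.8, 0.9, -5.8]
opening: 0.0417
```

Emit:
{"method": "move_arm", "body": {"deltas": [{"hand":3.5,"dx":0.2,"dy":0,"dz":0,"rx":0,"ry":0,"rz":6},{"hand":3.5,"dx":0,"dy":0,"dz":0,"rx":0,"ry":0,"rz":6},{"hand":3.5,"dx":0,"dy":0,"dz":0,"rx":0,"ry":0,"rz":6},{"hand":3.5,"dx":0,"dy":0,"dz":0,"rx":0,"ry":0,"rz":6},{"hand":3.5,"dx":0,"dy":0,"dz":0,"rx":0,"ry":0,"rz":6},{"hand":3.5,"dx":0,"dy":0,"dz":0,"rx":0,"ry":0,"rz":6},{"hand":3.5,"dx":0,"dy":0,"dz":0,"rx":0,"ry":0,"rz":6},{"hand":3.5,"dx":0,"dy":0,"dz":0,"rx":0,"ry":0,"rz":6},{"hand":3.5,"dx":0,"dy":0,"dz":0,"rx":0,"ry":0,"rz":6},{"hand":3.5,"dx":0,"dy":0,"dz":0,"rx":0,"ry":0,"rz":6},{"hand":3.5,"dx":0,"dy":0,"dz":0,"rx":0,"ry":0,"rz":4},{"hand":3.5,"dx":0,"dy":0,"dz":0,"rx":0,"ry":0,"rz":0}]}}

```text
time_s: 9.9
ee_pos: [0.5745, 0.2057, 0.0903]
tool_rot: [0.858, -0.514, 0.002, -0.002]
wrist_force: [2.2, -1.2, -2.5]
opening: 0.0416
```

```bash
python3 - <<'E'
from h import *
s=bot.state();print(s['ee_pos'],R.from_quat(s['tool_rot']).as_matrix()[:,0].round(3),s['joints'].round(3),s['wrist_force'])
E
```

```text
[0.57449013 0.20574052 0.09032588] [ 0.472 -0.882  0.002] [-0.814  0.623  0.668  1.567 -0.419  1.093 -1.124] [ 2.21213718 -1.23771564 -2.47169288]
```

Emit:
{"method": "move_arm", "body": {"deltas": [{"hand":6.2,"dx":0,"dy":0,"dz":0,"rx":0,"ry":0,"rz":0},{"hand":6.2,"dx":0,"dy":0,"dz":0,"rx":0,"ry":0,"rz":0},{"hand":6.2,"dx":0,"dy":0,"dz":0,"rx":0,"ry":0,"rz":0},{"hand":6.2,"dx":0,"dy":0,"dz":-2,"rx":0,"ry":0,"rz":0},{"hand":6.2,"dx":0,"dy":0,"dz":-3,"rx":0,"ry":0,"rz":-6},{"hand":6.2,"dx":0,"dy":0,"dz":-2.5,"rx":0,"ry":0,"rz":-7},{"hand":6.2,"dx":0,"dy":0,"dz":0,"rx":0,"ry":0,"rz":-7},{"hand":6.2,"dx":0,"dy":0,"dz":0,"rx":0,"ry":0,"rz":-7},{"hand":6.2,"dx":0,"dy":0,"dz":0,"rx":0,"ry":0,"rz":-7},{"hand":6.2,"dx":0,"dy":0,"dz":0,"rx":0,"ry":0,"rz":-7},{"hand":6.2,"dx":0,"dy":0,"dz":0,"rx":0,"ry":0,"rz":-7},{"hand":6.2,"dx":0,"dy":0,"dz":0,"rx":0,"ry":0,"rz":-7}]}}

```text
time_s: 10.9
ee_pos: [0.5725, 0.206, 0.1648]
tool_rot: [0.998, -0.055, 0.0, -0.001]
wrist_force: [-0.6, 0.1, 0.5]
opening: 0.0622
```

Emit:
{"method": "move_arm", "body": {"deltas": [{"hand":5.5,"dx":0,"dy":2.5,"dz":0,"rx":0,"ry":0,"rz":-4.5},{"hand":5.5,"dx":-0.1,"dy":2.6,"dz":0,"rx":0,"ry":0,"rz":0},{"hand":5.5,"dx":-0.1,"dy":2.6,"dz":0,"rx":0,"ry":0,"rz":0},{"hand":5.5,"dx":-0.1,"dy":2.6,"dz":0,"rx":0,"ry":0,"rz":0},{"hand":5.5,"dx":-0.1,"dy":2.6,"dz":0,"rx":0,"ry":0,"rz":0},{"hand":5.5,"dx":-0.1,"dy":2.6,"dz":0,"rx":0,"ry":0,"rz":0},{"hand":5.5,"dx":0,"dy":2.6,"dz":0,"rx":0,"ry":0,"rz":0},{"hand":5.5,"dx":0,"dy":2.6,"dz":0,"rx":0,"ry":0,"rz":0},{"hand":5.5,"dx":0,"dy":2.4,"dz":0,"rx":0,"ry":0,"rz":0},{"hand":5.5,"dx":0,"dy":0,"dz":0,"rx":0,"ry":0,"rz":0},{"hand":5.5,"dx":0,"dy":0,"dz":0,"rx":0,"ry":0,"rz":0},{"hand":5.5,"dx":0,"dy":0,"dz":0,"rx":0,"ry":0,"rz":0}]}}

```text
time_s: 11.9
ee_pos: [0.5567, -0.0237, 0.1645]
tool_rot: [1.0, -0.019, 0.0, -0.001]
wrist_force: [0.1, 0.7, -0.1]
opening: 0.0548
```

```bash
cat > vial.py <<'E'
from h import *
def bubble(name=None):
    im=cam('wrist');p=im['pixels'].astype(int);hsv=cv2.cvtColor(im['pixels'],cv2.COLOR_RGB2HSV)
    g=((hsv[...,0]>28)&(hsv[...,0]<50)&(hsv[...,1]>120)&(hsv[...,2]>60)).astype(np.uint8)
    g=cv2.morphologyEx(g,cv2.MORPH_CLOSE,np.ones((5,5)))
    c,l,st,ce=cv2.connectedComponentsWithStats(g)
    i=[k for k in range(1,c) if st[k,4]>40]
    v,u=np.nonzero(np.isin(l,i));
    print('green',u.min(),u.max(),v.min(),v.max())
    cu=int(np.median(u)); 
    for r in range(v.min()-3,v.max()+4):
        print(r,ray(im,cu,r,.073)[1].round(4),p[r,cu-1:cu+2].mean(0).astype(int))
    if name: 
        save(im,name+'f');c=im['pixels'][max(0,v.min()-15):v.max()+16,cu-30:cu+31];cv2.imwrite('pics/'+name+'.png',cv2.resize(c,None,fx=5,fy=5,interpolation=cv2.INTER_CUBIC)[:,:,::-1])
E
python3 - <<'E'
from vial import *
s=bot.state();print(s['ee_pos'],s['tool_rot'].round(3),s['joints'].round(3))
bubble('v2')
E
```

```text
[ 0.55669642 -0.02368107  0.16454552] [ 1.    -0.019  0.    -0.001] [-0.38   0.411  0.534  1.628 -0.225  1.163  0.168]
green 301 315 80 159
77 0.075 [87 86 84]
78 0.0744 [82 84 70]
79 0.0737 [ 97 107  63]
80 0.073 [113 131  53]
81 0.0724 [119 140  46]
82 0.0717 [120 144  43]
83 0.0711 [121 144  44]
84 0.0704 [122 143  44]
85 0.0697 [120 143  43]
86 0.0691 [123 145  47]
87 0.0684 [121 143  43]
88 0.0677 [122 143  45]
89 0.0671 [121 144  45]
90 0.0664 [123 146  47]
91 0.0657 [122 144  44]
92 0.0651 [121 144  42]
93 0.0644 [121 144  44]
94 0.0637 [121 143  44]
95 0.063 [122 144  45]
96 0.0624 [121 143  44]
97 0.0617 [121 143  43]
98 0.061 [122 144  46]
99 0.0603 [122 144  46]
100 0.0596 [120 144  45]
101 0.059 [121 143  44]
102 0.0583 [121 142  44]
103 0.0576 [120 143  46]
104 0.0569 [115 135  42]
105 0.0562 [ 98 116  37]
106 0.0555 [74 87 29]
107 0.0548 [80 93 33]
108 0.0541 [103 121  40]
109 0.0534 [115 136  42]
110 0.0527 [121 143  45]
111 0.052 [119 143  44]
112 0.0513 [121 143  46]
113 0.0506 [127 147  61]
114 0.0499 [142 154  96]
115 0.0492 [165 170 137]
116 0.0485 [175 174 154]
1
[... 436 characters left out ...]
 104  34]
135 0.0349 [72 84 27]
136 0.0342 [ 89 104  33]
137 0.0334 [107 127  39]
138 0.0327 [115 136  40]
139 0.0319 [117 139  41]
140 0.0312 [118 140  42]
141 0.0305 [119 142  44]
142 0.0297 [117 140  42]
143 0.029 [116 139  42]
144 0.0282 [118 139  43]
145 0.0275 [117 139  41]
146 0.0267 [116 139  40]
147 0.026 [118 140  42]
148 0.0252 [118 139  42]
149 0.0245 [116 139  41]
150 0.0237 [116 138  42]
151 0.023 [117 139  43]
152 0.0222 [117 138  42]
153 0.0215 [117 139  43]
154 0.0207 [116 139  43]
155 0.0199 [117 139  42]
156 0.0192 [117 139  43]
157 0.0184 [115 137  42]
158 0.0177 [113 132  44]
159 0.0169 [100 115  53]
160 0.0161 [90 97 70]
161 0.0153 [102 102  96]
162 0.0146 [125 123 122]
```

Two of the vial's lines lie at y 0.0552 and 0.0349, and the bubble runs from 0.0497 to 0.0396, so it's about 0.4 mm from centre. Next I'll grip the guard knob to check that the guard is really at its stop.

Emit:
{"method": "move_arm", "body": {"deltas": [{"hand":5.5,"dx":0.45,"dy":1.0,"dz":1.5,"rx":0,"ry":0,"rz":0},{"hand":5.5,"dx":0,"dy":0,"dz":2.5,"rx":0,"ry":0,"rz":0},{"hand":5.5,"dx":0,"dy":0,"dz":1.5,"rx":0,"ry":0,"rz":0},{"hand":5.5,"dx":0,"dy":0,"dz":0.8,"rx":0,"ry":0,"rz":0},{"hand":2,"dx":0,"dy":0,"dz":0,"rx":0,"ry":0,"rz":0},{"hand":1.5,"dx":0,"dy":0,"dz":0,"rx":0,"ry":0,"rz":0},{"hand":1.5,"dx":0,"dy":0,"dz":0,"rx":0,"ry":0,"rz":0},{"hand":1.5,"dx":0,"dy":0,"dz":0,"rx":0,"ry":0,"rz":0},{"hand":1.5,"dx":0,"dy":0,"dz":0,"rx":0,"ry":0,"rz":0},{"hand":1.5,"dx":0,"dy":0,"dz":0,"rx":0,"ry":0,"rz":0}]}}

```text
time_s: 12.78
ee_pos: [0.5573, -0.0339, 0.1018]
tool_rot: [1.0, -0.019, -0.004, -0.001]
wrist_force: [-7.4, 0.9, 3.1]
opening: 0.0226
```

Emit:
{"method": "move_arm", "body": {"deltas": [{"hand":1.5,"dx":-0.4,"dy":-0.5,"dz":0,"rx":0,"ry":0,"rz":0},{"hand":1.5,"dx":0,"dy":-0.8,"dz":0,"rx":0,"ry":0,"rz":0},{"hand":1.5,"dx":0,"dy":-0.7,"dz":0,"rx":0,"ry":0,"rz":0},{"hand":1.5,"dx":0,"dy":0,"dz":0,"rx":0,"ry":0,"rz":0},{"hand":1.5,"dx":0,"dy":0,"dz":0,"rx":0,"ry":0,"rz":0}]}}

```text
time_s: 13.2
ee_pos: [0.5586, -0.0125, 0.1019]
tool_rot: [1.0, -0.018, 0.001, -0.001]
wrist_force: [3.0, 1.4, -3.1]
opening: 0.0226
```

Emit:
{"method": "move_arm", "body": {"deltas": [{"hand":1.5,"dx":0,"dy":0.5,"dz":0,"rx":0,"ry":0,"rz":0},{"hand":1.5,"dx":0,"dy":0.7,"dz":0,"rx":0,"ry":0,"rz":0},{"hand":1.5,"dx":0,"dy":0.8,"dz":0,"rx":0,"ry":0,"rz":0},{"hand":1.5,"dx":0,"dy":0.7,"dz":0,"rx":0,"ry":0,"rz":0},{"hand":1.5,"dx":0,"dy":0.6,"dz":0,"rx":0,"ry":0,"rz":0},{"hand":1.5,"dx":0,"dy":0.3,"dz":0,"rx":0,"ry":0,"rz":0},{"hand":1.5,"dx":0,"dy":0,"dz":0,"rx":0,"ry":0,"rz":0}]}}

```text
time_s: 13.78
ee_pos: [0.5571, -0.0342, 0.1019]
tool_rot: [1.0, -0.015, -0.0, -0.012]
wrist_force: [1.7, 25.0, 3.5]
opening: 0.0225
```

Emit:
{"method": "move_arm", "body": {"deltas": [{"hand":1.5,"dx":0,"dy":-1.6,"dz":0,"rx":0,"ry":0,"rz":0},{"hand":1.5,"dx":0,"dy":-1.4,"dz":0,"rx":0,"ry":0,"rz":0},{"hand":1.5,"dx":0,"dy":-1.5,"dz":0,"rx":0,"ry":0,"rz":0},{"hand":1.5,"dx":0,"dy":-1.5,"dz":0,"rx":0,"ry":0,"rz":0},{"hand":1.5,"dx":0.1,"dy":-1.5,"dz":0,"rx":0,"ry":0,"rz":0},{"hand":1.5,"dx":0.1,"dy":-1.5,"dz":0,"rx":0,"ry":0,"rz":0},{"hand":1.5,"dx":0,"dy":-1.5,"dz":0,"rx":0,"ry":0,"rz":0},{"hand":1.5,"dx":0,"dy":-1.5,"dz":0,"rx":0,"ry":0,"rz":0},{"hand":1.5,"dx":0,"dy":-1.4,"dz":0,"rx":0,"ry":0,"rz":0},{"hand":1.5,"dx":0,"dy":-1.2,"dz":0,"rx":0,"ry":0,"rz":0},{"hand":1.5,"dx":0,"dy":-0.8,"dz":0,"rx":0,"ry":0,"rz":0},{"hand":1.5,"dx":0,"dy":0,"dz":0,"rx":0,"ry":0,"rz":0}]}}

```text
time_s: 14.78
ee_pos: [0.5664, 0.1032, 0.1018]
tool_rot: [1.0, -0.019, 0.002, 0.0]
wrist_force: [6.4, 1.0, -3.5]
opening: 0.0223
```

Emit:
{"method": "move_arm", "body": {"deltas": [{"hand":1.5,"dx":0.3,"dy":-0.6,"dz":0,"rx":0,"ry":0,"rz":0},{"hand":1.5,"dx":0,"dy":-0.6,"dz":0,"rx":0,"ry":0,"rz":0},{"hand":1.5,"dx":0,"dy":-0.6,"dz":0,"rx":0,"ry":0,"rz":0},{"hand":1.5,"dx":0,"dy":-0.6,"dz":0,"rx":0,"ry":0,"rz":0},{"hand":1.5,"dx":0,"dy":-0.5,"dz":0,"rx":0,"ry":0,"rz":0},{"hand":1.5,"dx":0,"dy":0,"dz":0,"rx":0,"ry":0,"rz":0}]}}

```text
time_s: 15.28
ee_pos: [0.568, 0.1259, 0.1016]
tool_rot: [1.0, -0.021, -0.0, 0.004]
wrist_force: [-1.8, -9.2, 5.2]
opening: 0.0221
```

The travel between the two hard stops is 0.126 to -0.034, exactly 0.160 m. The guard had started about 20 mm ajar and the far stop really is fully open, so I'll slide it back open.

Emit:
{"method": "move_arm", "body": {"deltas": [{"hand":1.5,"dx":0,"dy":1.2,"dz":0,"rx":0,"ry":0,"rz":0},{"hand":1.5,"dx":-0.1,"dy":1.5,"dz":0,"rx":0,"ry":0,"rz":0},{"hand":1.5,"dx":-0.1,"dy":1.5,"dz":0,"rx":0,"ry":0,"rz":0},{"hand":1.5,"dx":-0.1,"dy":1.5,"dz":0,"rx":0,"ry":0,"rz":0},{"hand":1.5,"dx":0,"dy":1.5,"dz":0,"rx":0,"ry":0,"rz":0},{"hand":1.5,"dx":0,"dy":1.5,"dz":0,"rx":0,"ry":0,"rz":0},{"hand":1.5,"dx":0,"dy":1.5,"dz":0,"rx":0,"ry":0,"rz":0},{"hand":1.5,"dx":0,"dy":1.5,"dz":0,"rx":0,"ry":0,"rz":0},{"hand":1.5,"dx":0,"dy":1.5,"dz":0,"rx":0,"ry":0,"rz":0},{"hand":1.5,"dx":0,"dy":1.5,"dz":0,"rx":0,"ry":0,"rz":0},{"hand":1.5,"dx":0,"dy":1.2,"dz":0,"rx":0,"ry":0,"rz":0},{"hand":1.5,"dx":0,"dy":0.8,"dz":0,"rx":0,"ry":0,"rz":0}]}}

```text
time_s: 16.28
ee_pos: [0.5573, -0.0341, 0.1017]
tool_rot: [1.0, -0.02, -0.001, -0.002]
wrist_force: [-2.5, 16.8, 8.4]
opening: 0.0227
```

Emit:
{"method": "move_arm", "body": {"deltas": [{"hand":1.5,"dx":0,"dy":0.3,"dz":0,"rx":0,"ry":0,"rz":0},{"hand":1.5,"dx":0,"dy":0,"dz":0,"rx":0,"ry":0,"rz":0},{"hand":1.5,"dx":0,"dy":0,"dz":0,"rx":0,"ry":0,"rz":0},{"hand":1.5,"dx":0,"dy":0,"dz":0,"rx":0,"ry":0,"rz":0}]}}

```text
time_s: 16.62
ee_pos: [0.5573, -0.0339, 0.1017]
tool_rot: [1.0, -0.019, -0.001, -0.003]
wrist_force: [-3.6, 3.6, 8.0]
opening: 0.0225
```

Emit:
{"method": "move_arm", "body": {"deltas": [{"hand":5,"dx":0,"dy":-0.3,"dz":0,"rx":0,"ry":0,"rz":0},{"hand":5,"dx":0,"dy":0,"dz":0,"rx":0,"ry":0,"rz":0},{"hand":5,"dx":0,"dy":0,"dz":0,"rx":0,"ry":0,"rz":0},{"hand":5,"dx":0,"dy":0,"dz":-2,"rx":0,"ry":0,"rz":0},{"hand":5,"dx":0,"dy":0,"dz":-2.5,"rx":0,"ry":0,"rz":0},{"hand":0,"dx":-0.4,"dy":-2,"dz":0,"rx":0,"ry":0,"rz":1},{"hand":0,"dx":-0.4,"dy":-2,"dz":0,"rx":0,"ry":0,"rz":1},{"hand":0,"dx":-0.3,"dy":0,"dz":0,"rx":0,"ry":0,"rz":0},{"hand":0,"dx":0,"dy":0,"dz":0,"rx":0,"ry":0,"rz":0},{"hand":0,"dx":0,"dy":0,"dz":0,"rx":0,"ry":0,"rz":0},{"hand":0,"dx":0,"dy":0,"dz":0,"rx":0,"ry":0,"rz":0},{"hand":0,"dx":0,"dy":0,"dz":0,"rx":0,"ry":0,"rz":0}]}}

```text
time_s: 17.62
ee_pos: [0.5496, 0.0039, 0.1462]
tool_rot: [0.999, -0.038, 0.0, 0.0]
wrist_force: [0.1, 0.0, 0.0]
opening: 0.0003
```

```bash
python3 - <<'E'
from vial import *
s=bot.state();print(s['ee_pos'],s['tool_rot'].round(3),s['wrist_force'],s['opening'])
im=cam('wrist');save(im,'w7f');P=world(im)
m=(abs(P[...,2]-.077)<.004)&(abs(P[...,0]-.546)<.035)&(P[...,1]>-.02)&(P[...,1]<.13)
for y in(.0,.01,.02,.03,.06,.08,.1):
    q=P[m&(abs(P[...,1]-y)<.003)]
    if len(q): print(y,np.percentile(q[:,0],[2,98]).round(4),q[:,2].mean().round(4),len(q))
l=(abs(P[...,2]-.0897)<.003)&(abs(P[...,0]-.58)<.01)&(P[...,1]<.03)
if l.sum(): print('lip',P[l][:,1].min(),P[l][:,1].max())
c=im['pixels'][90:290,210:430];cv2.imwrite('pics/w7.png',cv2.resize(c,None,fx=3,fy=3,interpolation=cv2.INTER_CUBIC)[:,:,::-1])
E
```

```text
[0.54956113 0.00389027 0.14617837] [ 0.999 -0.038  0.     0.   ] [0.12980277 0.02014029 0.04865542] 0.00034995220948443696
0.0 [0.5346 0.5574] 0.0779 241
0.01 [0.5349 0.5581] 0.078 262
0.02 [0.5358 0.5588] 0.077 216
0.03 [0.5366 0.5595] 0.077 233
0.06 [0.5385 0.5621] 0.0769 282
0.08 [0.54   0.5633] 0.0778 355
0.1 [0.5414 0.5647] 0.0779 388
lip -0.056756006829329395 -0.010039644535083839
```

View pics/w7.png

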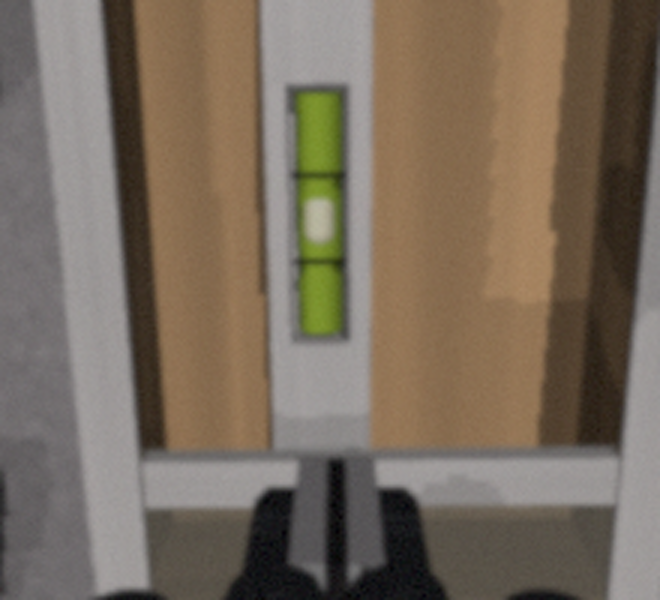

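Emit:
{"method": "move_arm", "body": {"deltas": [{"hand":0,"dx":-0.3,"dy":-0.4,"dz":0,"rx":0,"ry":0,"rz":0},{"hand":0,"dx":0,"dy":0,"dz":2,"rx":0,"ry":0,"rz":0},{"hand":0,"dx":0,"dy":0,"dz":2,"rx":0,"ry":0,"rz":0},{"hand":0,"dx":0,"dy":0,"dz":1,"rx":0,"ry":0,"rz":0},{"hand":0,"dx":0,"dy":0,"dz":0.2,"rx":0,"ry":0,"rz":0},{"hand":0,"dx":0,"dy":0,"dz":0.2,"rx":0,"ry":0,"rz":0},{"hand":0,"dx":0,"dy":0,"dz":0.2,"rx":0,"ry":0,"rz":0},{"hand":0,"dx":0,"dy":0,"dz":0.2,"rx":0,"ry":0,"rz":0},{"hand":0,"dx":0,"dy":0,"dz":0,"rx":0,"ry":0,"rz":0},{"hand":0,"dx":0,"dy":0,"dz":0,"rx":0,"ry":0,"rz":0}]}}

```text
time_s: 18.5
ee_pos: [0.5472, 0.0096, 0.0888]
tool_rot: [0.999, -0.037, 0.001, -0.0]
wrist_force: [0.1, -0.4, 0.2]
opening: -0.0002
```

Just above or at contact. I'll creep down in small steps.

Emit:
{"method": "move_arm", "body": {"deltas": [{"hand":0,"dx":0,"dy":0,"dz":0.2,"rx":0,"ry":0,"rz":0},{"hand":0,"dx":0,"dy":0,"dz":0.2,"rx":0,"ry":0,"rz":0},{"hand":0,"dx":0,"dy":0,"dz":0.1,"rx":0,"ry":0,"rz":0},{"hand":0,"dx":0,"dy":0,"dz":0,"rx":0,"ry":0,"rz":0},{"hand":0,"dx":0,"dy":0,"dz":0,"rx":0,"ry":0,"rz":0}]}}

```text
time_s: 18.92
ee_pos: [0.5482, 0.0095, 0.088]
tool_rot: [0.999, -0.037, 0.002, -0.001]
wrist_force: [-6.9, 0.2, 22.8]
opening: 0.0001
```

Emit:
{"method": "move_arm", "body": {"deltas": [{"hand":0,"dx":0.1,"dy":0,"dz":-0.1,"rx":0,"ry":0,"rz":0},{"hand":0,"dx":0,"dy":0,"dz":0,"rx":0,"ry":0,"rz":0},{"hand":0,"dx":0,"dy":0,"dz":0,"rx":0,"ry":0,"rz":0},{"hand":0,"dx":0,"dy":0,"dz":0,"rx":0,"ry":0,"rz":0},{"hand":0,"dx":0,"dy":0,"dz":0,"rx":0,"ry":0,"rz":0},{"hand":0,"dx":0,"dy":0,"dz":0,"rx":0,"ry":0,"rz":0},{"hand":0,"dx":0,"dy":0,"dz":0,"rx":0,"ry":0,"rz":0},{"hand":0,"dx":0,"dy":0,"dz":0,"rx":0,"ry":0,"rz":0},{"hand":0,"dx":0,"dy":0,"dz":0,"rx":0,"ry":0,"rz":0},{"hand":0,"dx":0,"dy":0,"dz":0,"rx":0,"ry":0,"rz":0},{"hand":0,"dx":0,"dy":0,"dz":0,"rx":0,"ry":0,"rz":0},{"hand":0,"dx":0,"dy":0,"dz":0,"rx":0,"ry":0,"rz":0}]}}

```text
time_s: 19.92
ee_pos: [0.5485, 0.0095, 0.0881]
tool_rot: [0.999, -0.037, 0.001, -0.001]
wrist_force: [-6.6, 1.3, 19.1]
opening: -0.0002
```

Emit:
{"method": "move_arm", "body": {"deltas": [{"hand":0,"dx":0,"dy":0,"dz":0,"rx":0,"ry":0,"rz":0},{"hand":0,"dx":0,"dy":0,"dz":0,"rx":0,"ry":0,"rz":0},{"hand":0,"dx":0,"dy":0,"dz":0,"rx":0,"ry":0,"rz":0},{"hand":0,"dx":0,"dy":0,"dz":0,"rx":0,"ry":0,"rz":0},{"hand":0,"dx":0,"dy":0,"dz":0,"rx":0,"ry":0,"rz":0},{"hand":0,"dx":0,"dy":0,"dz":0,"rx":0,"ry":0,"rz":0},{"hand":0,"dx":0,"dy":0,"dz":0,"rx":0,"ry":0,"rz":0},{"hand":0,"dx":0,"dy":0,"dz":0,"rx":0,"ry":0,"rz":0},{"hand":0,"dx":0,"dy":0,"dz":0,"rx":0,"ry":0,"rz":0},{"hand":0,"dx":0,"dy":0,"dz":0,"rx":0,"ry":0,"rz":0}]}}

```text
time_s: 20.75
ee_pos: [0.5485, 0.0095, 0.0881]
tool_rot: [0.999, -0.037, 0.001, -0.001]
wrist_force: [-6.4, -0.1, 18.4]
opening: -0.0001
```

```bash
python3 - <<'E'
from vial import *
s=bot.state();print(s['ee_pos'],s['wrist_force'])
bubble('v8')
E
```

```text
[0.54853289 0.00953338 0.08812456] [-6.4113993  -0.05141684 18.38070621]
green 308 328 137 243
134 0.0742 [103 100  99]
135 0.0738 [84 83 76]
136 0.0733 [81 89 55]
137 0.0728 [ 97 115  42]
138 0.0723 [117 138  42]
139 0.0718 [125 149  45]
140 0.0713 [128 152  46]
141 0.0709 [128 152  46]
142 0.0704 [127 151  46]
143 0.0699 [127 151  47]
144 0.0694 [128 152  48]
145 0.0689 [127 152  47]
146 0.0684 [129 152  47]
147 0.0679 [129 153  48]
148 0.0674 [128 152  47]
149 0.0669 [126 151  46]
150 0.0664 [127 151  46]
151 0.0659 [128 151  46]
152 0.0654 [127 151  46]
153 0.0649 [128 152  47]
154 0.0644 [127 152  47]
155 0.0639 [126 149  45]
156 0.0634 [127 151  45]
157 0.0629 [129 152  49]
158 0.0624 [129 151  47]
159 0.0619 [129 153  48]
160 0.0614 [127 152  48]
161 0.0609 [126 150  46]
162 0.0604 [127 151  47]
163 0.0599 [125 149  44]
164 0.0594 [128 151  48]
165 0.0589 [127 151  45]
166 0.0584 [126 151  45]
167 0.0578 [127 151  46]
168 0.0573 [127 151  48]
169 0.0568 [128 151  47]
170 0.0563 [127 151  46]
171 0.0558 [126 149  47]
172 0.0553 [115 136  44]
173 0.0547 [81 97 31]
174 0.0542 [53
[... 1074 characters left out ...]
2 [126 149  44]
219 0.0296 [126 151  45]
220 0.029 [128 151  47]
221 0.0285 [127 152  48]
222 0.0279 [127 150  46]
223 0.0273 [127 150  46]
224 0.0267 [127 151  46]
225 0.0261 [128 153  48]
226 0.0256 [129 152  49]
227 0.025 [128 150  46]
228 0.0244 [127 151  47]
229 0.0238 [129 153  49]
230 0.0232 [128 152  48]
231 0.0226 [129 152  48]
232 0.022 [128 151  48]
233 0.0214 [127 151  46]
234 0.0209 [124 146  44]
235 0.0203 [117 140  41]
236 0.0197 [112 134  40]
237 0.0191 [111 133  40]
238 0.0185 [111 132  39]
239 0.0179 [111 133  41]
240 0.0173 [111 131  39]
241 0.0167 [104 123  41]
242 0.0161 [ 91 104  47]
243 0.0155 [77 82 60]
244 0.0149 [72 73 68]
245 0.0143 [68 65 66]
246 0.0136 [70 68 69]
```

View pics/v8.png

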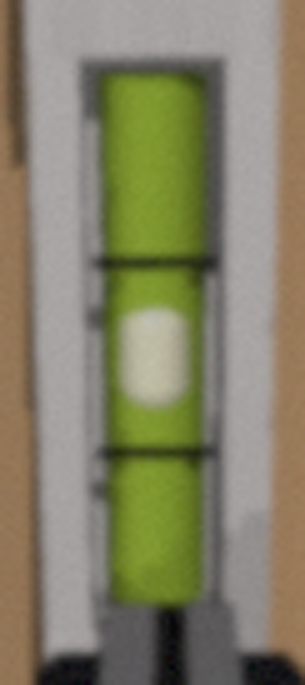

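The picture shows the bubble centred between its lines: lines at rows 174 and 212, bubble at rows 183 to 202. The press is steady at about 18 N, so I'm handing in.

```bash
python3 -c "
from station import bot
print(bot.hand_in()); s=bot.state(); print(s['time_s'],s['wrist_force'],s['ee_pos'])"
```

```text
the job is handed in; nothing more can be done
None
the job is handed in; nothing more can be done
```

The job is handed in at about 21 s, with the guard fully open, the bubble centred and the closed fingertips still pressing the level. The hand-in gave no verdict.

- **Guard:** I pushed it open. It stopped 20 mm short of the travel I expected, so I gripped its knob and ran it to both ends. The two hard stops are 160 mm apart, which means it had started about 20 mm ajar. I left it against the open stop.
- **Levelling foot:** I turned the knob about 130 degrees (2.27 rad) clockwise. The bubble went from about 9 mm off centre to within about 0.4 mm.
- **Final press:** The wrist reads about 18 N down on the end of the level nearer the funnel, so about 21 N on the shelf with the level's own weight. That held steady for the last second. With the press on, the wrist camera put the bubble 0.1–0.2 mm from centre.

**Unresolved or unchecked:** A sideways force of about 6 N stayed on the tool while pressing; nothing was sliding. I never touched the loose hardware and did not measure it again at the end. I judged the shelf level from the bubble alone.

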